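# One turn of the sample feeder

### The job

Two hand-cranked sample feeders stand on the table, each with a bottle waiting in front of its pusher. Find the feeder that holds the screw-cap pill bottle (the shorter, wider one) and turn its flywheel by the upright handle through exactly one full revolution, clockwise seen from above, so that the pusher advances the bottle and draws back and the handle is over its pointer again; do not run on into a second turn, then let go. The pill bottle must stay standing; touch neither bottle, and leave the waisted bottle in the other feeder where it is.

Things in the scene. Friction and masses are not known exactly. Their poses are not given: they have to be found in the camera images.
- wheel_1 (a joint): Flywheel (dark, 5 spokes, 124 mm across, rim top 99 mm, hub top 112 mm above the table) on the vertical axle of the fixed grey feeder box with the pill bottle. Angle in rad: 0 at the start, handle over the steel pointer; grows clockwise from above; one turn is 6.283. No turning back from 0; no stop after one turn. Stays where left, about 2 N at the handle. Its crank drives the pusher 45 mm out at half a turn, and back.
- handle_1 (a point): Middle of that wheel's upright handle, 134 mm above the table; moves with the wheel. Black barrel, 22 mm in diameter, from 102 to 164 mm above the table; it spins freely on its pin, so it can be held from above without turning the gripper. Axes are the wheel's: z up, x level from the axle out to the handle; the axle is 50 mm back along -x. At the start x points straight away from the bottle.
- pill_bottle: White screw-cap pill bottle, 42 mm in diameter, 72 mm tall, about 60 g, loose; origin at the centre of its underside. It stands in its feeder's lane, 6 mm above the table, between low guards, 2 to 6 mm in front of the pusher pad and about 114 mm from the wheel's axle. One stroke moves it about 41 mm along the lane.
- pin_bottle: White waisted bottle without a screw cap, 34 mm in diameter, 84 mm tall, loose; origin at the centre of its underside. It stands in the lane of the other, identical feeder, which must not be worked.
Things that resemble listed ones, but are neither listed nor needed, are in the scene too. Leave any black or green look-alike of the pill_bottle alone.

How it is judged (in metres and radians):
At the end, for the whole second after the job is handed in: The pill bottle's flywheel rests one revolution on from its start, within 0.26 rad (15 degrees) of the pointer; the pill bottle stands upright (within 0.15 rad) and at rest 25 to 65 mm further along its lane; the waisted bottle is within 12 mm of where it stood (value of joint wheel_1 between 6.023 and 6.543 rad and velocity of joint wheel_1 between -0.1 and 0.1 rad/s and distance of pill_bottle from where it was at the start of the episode between 0.025 and 0.065 m and angle between pill_bottle's own z axis and vertical below 0.15 rad and linear speed of pill_bottle below 0.02 m/s and distance of pin_bottle from where it was at the start of the episode below 0.012 m); the robot touches nothing.
It fails at once if the flywheel is run on into a second turn (more than 0.6 rad past one revolution) (value of joint wheel_1 above 6.883 rad).
It fails at once if the pill bottle falls over (angle between pill_bottle's own z axis and vertical above 0.5 rad).
It fails at once if the robot touches a bottle (contact force between any of the fingers, the arm and pill_bottle above 0.5 N or contact force between any of the fingers, the arm and pin_bottle above 0.5 N).
It fails at once if the waisted bottle is moved more than 12 mm (distance of pin_bottle from where it was at the start of the episode above 0.012 m).
It also fails if it takes over 48 s, if anything falls off the work surface, if the arm or the gripper's body presses on something with over 40 N, if the wrist force passes 120 N, or if a joint passes its speed limit or range.

### The arm

A 6-joint arm with a two-finger parallel gripper is mounted at the origin on a cart in front of the work surface, level with it; the furniture and walls round the work are solid. World frame = base frame: x ahead of the robot, y to its left, z up, the work surface at z = 0. Lengths are in mm, angles in rad, forces in N, time in s.
With the tool pointing down it reaches from about 300 to 775 mm from the base axis. Payload 14.6 kg.
Tool frame: the origin (TCP) lies midway between the tips of the shut fingers; the grasp point (between the pads) lies grasp_offset behind it (grasp_offset is the distance from the TCP to the grasp point, in mm); z points along the fingers, y is the line along which they close (so a half turn about z gives the same grasp; the last joint's range is limited). The gripper opens to 94 mm and grips with 3 to 60 N. Pads are 16 mm wide; open, the fingers measure 119 mm over their backs; the gripper's body (75 mm by 177 mm) begins 78 mm behind the grasp point.
Start: joints at [-1.261, 0.3, 1.521, -0, 1.321, -0.067], TCP at [202.363, -511.408, 205.446] pointing down, gripper open.
Joint ranges: [-3.03, 3.03], [-0.79, 2.21], [0.23, 2.52], [-1.04, 4.18], [0, 3.07], [-2.55, 2.55]. Speed limits (rad/s): [2.22, 2.22, 2.57, 3.14, 3.14, 3.14].

### API

Orientations are given as [roll, pitch, yaw] about the fixed x, y, z axes, in that order (R = Rz(yaw) Ry(pitch) Rx(roll)).
In Python, from cell import * gives the robot as it stands. The module is installed in compiled form; this text tells all that it offers.
- The arm moves only by the shell command python3 -m jog 'ROWS' [FORCE]. ROWS is JSON, a list of rows, each a list of 3 entries, a list of its own where there are three numbers: the finger opening in mm, from 0 to 94, then the shift along the tool's x, y, z in units of 50 mm (1.0 is 50 mm), then the turn about the tool's z in units of 180 degrees (1.0 is 180 degrees). In form: [[fingers, [dx, dy, dz], twist], ...]. A call has 1 to 20 rows; each row shifts and turns the commanded pose from where the row before left it, along the tool's axes as they then stand; what a row does not reach is not made up. A row lasts 1/10 s, in which the tool goes at most 50 mm and 8.59 degrees, less where a joint would pass 70% of its speed; a pose out of reach is approached as far as the arm can. A call with a number of a shift or a turn outside -1 to 1 is refused whole. A call with a gripper value outside its range is refused whole. The fingers move at their own pace and stop on an object; FORCE is the grip in N (left out, the last holds). Time passes only in rows, so rows that do not move let the fingers close. It gives the time, the measured TCP pose, the force, the opening and the grip force at its end, in the units of the state.
- read_state(): the state, without advancing time (a new reading comes with each control period).
- camera(name): name is "scene" or "side" or "wrist"; returns the picture (400x640x3 uint8, red, green, blue); there is no depth.
- calibration(name): a dict with "mtx" (3x3 intrinsics, pixels), "cam_to_world" (4x4, takes a point from camera to world coordinates); the wrist camera has in their place "hand_eye" (4x4, takes a point from camera to tool coordinates, whose origin is the TCP and whose axes are the flange's). Camera axes: x right, y down, z forward; pixel columns grow to the right and rows downward; lengths in mm; the calibration is good to about 2 mm. A picture is of the moment at which its call begins: read the wrist's pose just before it. calibration takes no time and is no camera call.
- sign_off(): hands the job in; it is judged then, once.
Trained networks look in the newest picture that a camera, given by its name, has taken for a name from the list of things; names that differ only in an ending like _2 or _b are one class to them, and where a whole thing is asked for, a point or a joint stands for the part that bears it (a point fixed in the world has none). Each returns a list of dicts, best first, with "conf" (0 to 1); they miss things now and then, are a little off and sometimes report something else, mostly with a low value. They report only what shows in the picture. A call takes as long as a camera call. They do not tell look-alikes from the thing itself.
- regions_of(camera, query): "pixels" (400x640 bool, what is visible of it) and "rect" ([centre column, centre row, width, height] in pixels, round what is visible of it).
The state is a dict: "clock": time; "joints": joint angles; "qd": joint speeds; "effort": joint torques, N m; "eef_pos": TCP position; "eef_rot": TCP orientation; "wrist_force": force on the tool from outside, world axes, zero at the start; "moment": the same for the moment, N m; "finger_gap": finger opening in mm; "finger_force": force on a finger pad.
Only numpy, scipy, OpenCV 4.12 (cv2) and the standard library are available. Lean on these libraries where they do the work, as an engineer would, in place of code of your own. Each camera call takes 0.05 s, during which the arm holds its last target. There are 200 camera calls.

## Working session

There is one attempt and no reset: what is moved stays moved. The work goes in short steps, Python scripts to look and compute and a shell command to move; the robot and the scene stay as the last step left them, time stands still between calls to the robot, and variables do not carry over. Pictures are saved under pics/ and viewed, at most 10 in all, crops included, and the job is handed in when it is done.

```bash
mkdir -p pics; python3 - <<'E'
from cell import *
import cv2,numpy as np
s=read_state();print(s['clock'],s['eef_pos'],s['eef_rot'],s['finger_gap'])
for n in ['scene','side']:
    cv2.imwrite(f'pics/{n}0.png',camera(n)[:,:,::-1])
    c=calibration(n);print(n,np.round(c['mtx'],1).tolist(),np.round(c['cam_to_world'],3).tolist())
    for q in ['pill_bottle','pin_bottle','handle_1','wheel_1']:
        for r in regions_of(n,q):print(q,round(r['conf'],2),np.round(r['rect']))
print(calibration('wrist'))
E
```

```text
0.0 [ 202.28334026 -511.15056001  204.87276129] [-3.14039763e+00 -8.34127627e-05  3.76797706e-01] 93.95169531268417
scene [[385.5, 0.0, 320.6], [0.0, 385.5, 199.9], [0.0, 0.0, 1.0]] [[-0.604, -0.573, 0.555, 53.078], [-0.797, 0.44, -0.413, 573.725], [-0.007, -0.692, -0.722, 771.322], [0.0, 0.0, 0.0, 1.0]]
pill_bottle 0.78 [272. 214.  20.  24.]
pill_bottle 0.67 [307. 188.  18.  25.]
pill_bottle 0.66 [219. 230.  20.  30.]
pill_bottle 0.63 [329. 204.  14.  27.]
handle_1 0.77 [283. 247.  57.  49.]
wheel_1 0.92 [279. 247.  58.  47.]
side [[372.8, 0.0, 318.5], [0.0, 372.8, 202.9], [0.0, 0.0, 1.0]] [[-0.939, -0.22, 0.265, 348.552], [-0.344, 0.573, -0.744, 828.131], [0.012, -0.79, -0.613, 631.217], [0.0, 0.0, 0.0, 1.0]]
pill_bottle 0.96 [227. 278.  25.  39.]
pill_bottle 0.8 [318. 212.  20.  29.]
pill_bottle 0.77 [280. 252.  20.  35.]
pill_bottle 0.63 [284. 206.  17.  33.]
pin_bottle 0.53 [327. 178.   8.  26.]
handle_1 0.73 [318. 262.  66.  48.]
wheel_1 0.8 [322. 260.  60.  48.]
{'mtx': array([[315.47359428,   0.        , 321.34570577],
       [  0.        , 315.47359428, 199.13395468],
       [  0.        ,   0.        ,   1.        ]]), 'hand_eye': array([[-1.26537770e-04, -9.67902729e-01, -2.51325071e-01,
         7.16883402e+01],
       [ 9.99999992e-01, -1.20427557e-04, -3.96920508e-05,
        -3.58006347e-01],
       [ 8.15157997e-06, -2.51325074e-01,  9.67902736e-01,
        -1.80202266e+02],
       [ 0.00000000e+00,  0.00000000e+00,  0.00000000e+00,
         1.00000000e+00]])}
```

View pics/scene0.png

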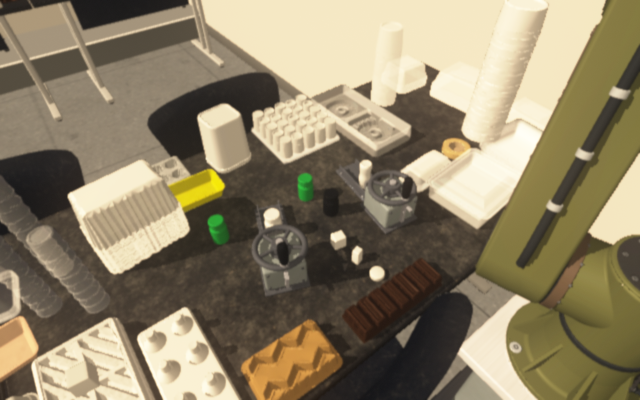

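View pics/side0.png

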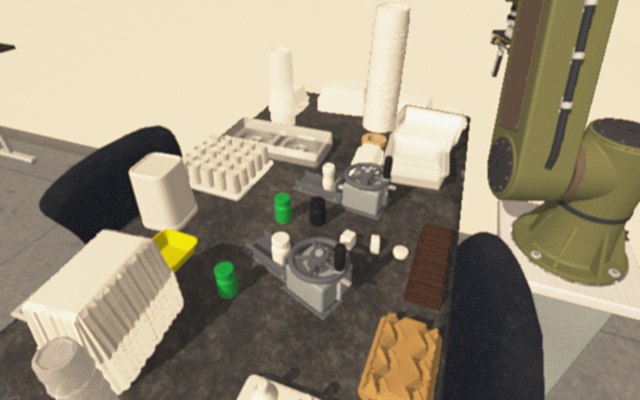

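```bash
python3 - <<'E'
import cv2,numpy as np
a=cv2.imread('pics/scene0.png')[195:305,240:320];b=cv2.imread('pics/side0.png')[215:325,265:365];c=cv2.imread('pics/scene0.png')[150:250,340:430]
f=lambda i,k:cv2.resize(i,None,fx=k,fy=k,interpolation=cv2.INTER_CUBIC)
o=np.zeros((550,790,3),np.uint8)
A=f(a,4);B=f(b,4);C=f(c,1)
o[:440,:320]=A;o[:440,330:730]=B;o[445:545,:90]=C
cv2.imwrite('pics/crop1.png',o)
E
```

```text
(no output)
```

View pics/crop1.png

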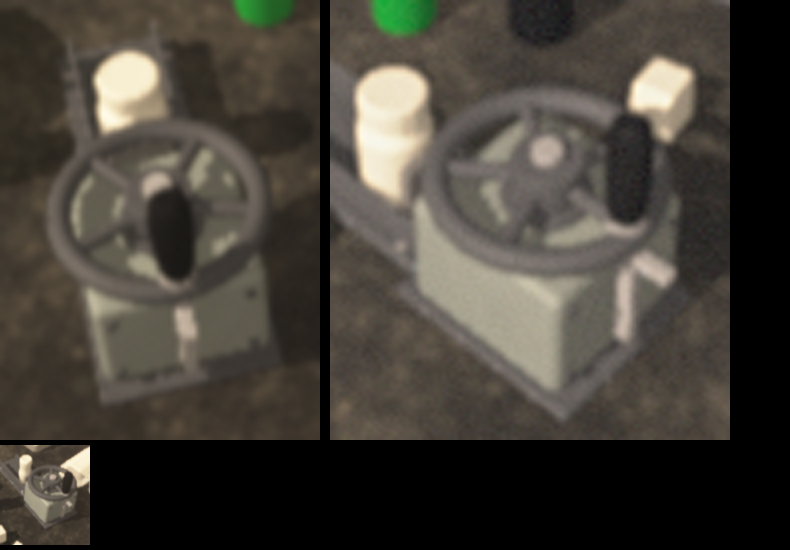

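The crops show the feeder at scene (279,247) and side (320,260). It holds the short, wide screw-cap white bottle at scene (272,214) and side (280,250). Other candidates, by scene pixel:
- Waisted bottle at (366,172), in the other feeder.
- Green look-alikes at (219,230) and (306,188).
- Black look-alike at (329,204).

My choice is the bottle at (272,214). The handle middle is at scene (283,253) and side (339.5,257).

```bash
cat >h.py <<'E'
import numpy as np
from cell import *
from scipy.spatial.transform import Rotation as R
def ray(T,K,p):
    d=T[:3,:3]@np.linalg.inv(K)@[p[0],p[1],1.];return T[:3,3],d/np.linalg.norm(d)
def tri(rays):
    A=0;b=0
    for o,d in rays:
        M=np.eye(3)-np.outer(d,d);A=A+M;b=b+M@o
    x=np.linalg.solve(A,b);return x,[np.linalg.norm((np.eye(3)-np.outer(d,d))@(x-o)) for o,d in rays]
def fix(n,p):
    c=calibration(n);return ray(np.array(c['cam_to_world']),np.array(c['mtx']),p)
def tool(s):
    T=np.eye(4);T[:3,:3]=R.from_euler('xyz',s['eef_rot']).as_matrix();T[:3,3]=s['eef_pos'];return T
def wri(s,p):
    c=calibration('wrist');return ray(tool(s)@c['hand_eye'],c['mtx'],p)
E
python3 - <<'E'
from h import *
P={}
for n,a,b in [('handle',(282.75,253),(339.5,257)),('hub',(279.3,240.8),(319.3,252.5)),('cap',(271.8,213.3),(280.5,237)),('pincap',(366,164),(328,168))]:
    x,e=tri([fix('scene',a),fix('side',b)]);P[n]=x;print(n,x.round(1),np.round(e,1))
d=P['handle']-P['hub'];print(np.hypot(*d[:2]),np.arctan2(d[1],d[0]))
s=read_state();T=tool(s);print(T[:3,:3].round(2));print(sorted(k for k in globals() if 'grasp' in k),grasp_offset)
print((T[:3,:3].T@(P['handle']-s['eef_pos'])/50).round(2))
E
```

```text
handle [473.3 358.1 129.3] [0.5 0.5]
hub [520.1 338.5 106. ] [0.8 0.8]
cap [624.8 295.6  74.4] [0.1 0.1]
pincap [619.4  -5.   75.4] [1.1 1.1]
50.67925537782619 2.745309564224476
[[ 0.93  0.37 -0.  ]
 [ 0.37 -0.93  0.  ]
 [ 0.   -0.   -1.  ]]
['grasp_offset'] 18.8
[ 11.44 -14.18   1.52]
```

```bash
python3 - <<'E'
from h import *
for n,a,b in [('stackbase',(485,130),(380,124)),('stacktop',(523,5),(391,12)),('cup2top',(391,28),(281,52)),('box',(222,110),(160,162)),('wheel2',(390,185),(366,175))]:
    x,e=tri([fix('scene',a),fix('side',b)]);print(n,x.round(0),np.round(e,0))
E
```

```text
stackbase [ 578. -519.  -16.] [2. 2.]
stacktop [ 583. -490.  388.] [4. 4.]
cup2top [ 912. -353.  262.] [1. 1.]
box [969. 234. 158.] [5. 5.]
wheel2 [508.  16.  92.] [2. 2.]
```

```bash
python3 -m jog '[[94,[0,0,-0.8],0],[94,[0.6,-0.78,0],0],[94,[0.6,-0.78,0],0],[94,[0.6,-0.78,0],0],[94,[0.6,-0.78,0],0]]'
```

```text
clock: 1.0
eef_pos: [256.6, -320.4, 245.4]
eef_rot: [3.141, -0.0, 0.376]
wrist_force: [0.1, 1.1, 0.2]
finger_gap: 94.1
finger_force: 0.0
```

```bash
python3 -m jog '[[94,[0.63,-0.77,0],0],[94,[0.63,-0.77,0],0],[94,[0.63,-0.77,0],0],[94,[0.63,-0.77,0],0],[94,[0.63,-0.77,0],0],[94,[0.63,-0.77,0],0],[94,[0.63,-0.77,0],0],[94,[0.63,-0.77,0],0],[94,[0.63,-0.77,0],0],[94,[0.63,-0.77,0],0],[94,[0.63,-0.77,0],0],[94,[0.63,-0.77,0],0],[94,[0.63,-0.77,0],0],[60,[0.4,-0.5,0],0],[60,[0,0,0],0]]'; python3 - <<'E'
from h import *
import cv2
s=read_state();im=camera('wrist');cv2.imwrite('pics/w1.png',im[:,:,::-1])
c=calibration('wrist');M=np.linalg.inv(tool(s)@c['hand_eye'])
for n,P in [('handle',[473.3,358.1,134,1]),('hub',[520.1,338.5,112,1]),('tcp',list(s['eef_pos'])+[1])]:
    q=c['mtx']@(M@P)[:3];print(n,q[:2]/q[2])
print(s['eef_pos'],s['joints'].__repr__())
E
```

```text
clock: 2.5
eef_pos: [462.6, 327.3, 244.3]
eef_rot: [-3.142, 0.001, 0.38]
wrist_force: [0.3, -0.5, 0.4]
finger_gap: 81.4
finger_force: 0.0
handle [295.34359682 172.90906986]
hub [333.03492812 132.08853678]
tcp [321.95280867 238.63927752]
[462.57838333 327.34703124 244.28731216] array([5.51072252e-01, 3.11848303e-01, 1.41514865e+00, 3.03753949e-04,
       1.41586081e+00, 1.74215655e+00])
```

View pics/w1.png

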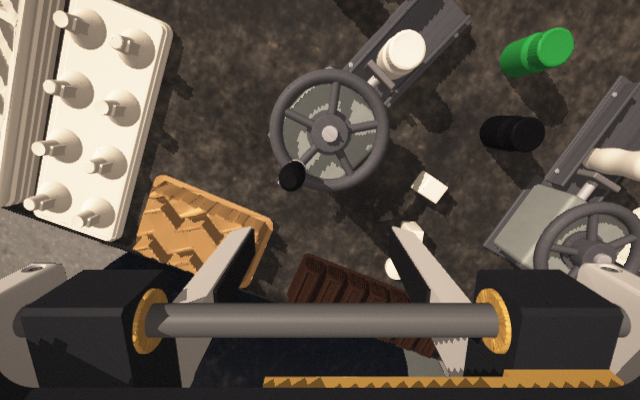

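The wrist picture shows the handle at about (292,176), the hub at (329,133), the pill bottle at (403,53) with a broad cap, and the other feeder to the right. Predictions are off by only 3–4 px.

```bash
python3 - <<'E'
from h import *
s=read_state()
for n,a,b,w in [('handle',(282.75,253),(339.5,257),(292,176.5)),('hub',(279.3,240.8),(319.3,252.5),(329.5,133.5)),('cap',(271.8,213.3),(280.5,237),(407,48))]:
    x,e=tri([fix('scene',a),fix('side',b),wri(s,w)]);print(n,x.round(1),np.round(e,1))
    o,d=wri(s,w);z={'handle':134,'hub':112,'cap':78}[n];print('  wrist only',(o+d*(z-o[2])/d[2]).round(1))
    print((tool(s)[:3,:3].T@(x-s['eef_pos'])/50).round(2))
E
```

```text
handle [470.8 359.2 132.5] [0.9 2.3 2.6]
  wrist only [468.7 358.  134. ]
[ 0.41 -0.56  2.24]
hub [518.4 339.5 108. ] [1.1 1.3 1.3]
  wrist only [517.4 339.3 112. ]
[1.15 0.15 2.73]
cap [624.3 296.2  75.1] [0.4 0.1 0.3]
  wrist only [623.4 297.   78. ]
[2.8  1.74 3.39]
```

```bash
python3 -m jog '[[60,[0.4,-0.56,0],0],[60,[0,0,0.6],0],[60,[0,0,0.6],0],[60,[0,0,0.6],0],[60,[0,0,0.6],0],[60,[0,0,0.08],0],[60,[0,0,0],0]]' 15; python3 - <<'E'
from h import *
import cv2
s=read_state();im=camera('wrist');cv2.imwrite('pics/w2.png',im[:,:,::-1]);print(s['eef_pos'])
E
```

```text
clock: 3.25
eef_pos: [470.9, 357.2, 122.0]
eef_rot: [3.141, 0.0, 0.376]
wrist_force: [0.4, -0.1, 0.6]
finger_gap: 59.9
finger_force: 0.0
[470.94158686 357.17429384 121.97365254]
```

View pics/w2.png

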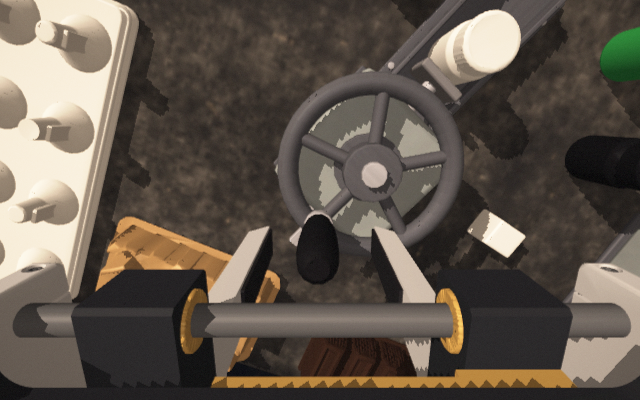

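The handle at (318,248) is centred between the open fingers; the hub is at (374,175). Closing now.

```bash
python3 - <<'E'
from h import *
s=read_state();o,d=wri(s,(374,175));print('hub',(o+d*(112-o[2])/d[2]).round(1))
E
python3 -m jog '[[15,[0,0,0],0],[15,[0,0,0],0],[15,[0,0,0],0],[15,[0,0,0],0],[15,[0,0,0],0],[15,[0,0,0],0]]' 15
```

```text
hub [517.9 341.6 112. ]
clock: 3.9
eef_pos: [470.8, 358.0, 121.7]
eef_rot: [-3.141, -0.0, 0.377]
wrist_force: [-0.8, 1.9, 1.4]
finger_gap: 21.4
finger_force: 15.0
```

```bash
python3 - <<'E'
import numpy as np
# tool angles at 7.5 deg steps; cumulative rounding
a=-2.376+np.radians(np.arange(0,361,7.5));p=np.c_[np.cos(a),np.sin(a)]
p=np.round(p-p[0],2);d=np.diff(p,axis=0).round(2)
for k in range(0,48,12):print(k,d[k:k+12].tolist())
E
```

```text
0 [[0.1, -0.09], [0.1, -0.07], [0.12, -0.06], [0.12, -0.05], [0.13, -0.03], [0.13, -0.01], [0.13, 0.01], [0.13, 0.02], [0.13, 0.04], [0.11, 0.06], [0.11, 0.07], [0.1, 0.08]]
12 [[0.09, 0.1], [0.08, 0.11], [0.06, 0.11], [0.04, 0.13], [0.03, 0.12], [0.01, 0.13], [-0.01, 0.13], [-0.02, 0.13], [-0.04, 0.13], [-0.05, 0.12], [-0.07, 0.11], [-0.09, 0.1]]
24 [[-0.09, 0.08], [-0.11, 0.08], [-0.12, 0.06], [-0.12, 0.04], [-0.13, 0.03], [-0.13, 0.01], [-0.13, 0.0], [-0.13, -0.03], [-0.12, -0.04], [-0.12, -0.05], [-0.11, -0.07], [-0.1, -0.09]]
36 [[-0.09, -0.09], [-0.07, -0.11], [-0.07, -0.12], [-0.04, -0.12], [-0.03, -0.13], [-0.01, -0.13], [0.01, -0.13], [0.02, -0.13], [0.04, -0.12], [0.06, -0.12], [0.07, -0.11], [0.08, -0.1]]
```

```bash
python3 -m jog '[[15,[0.1,-0.09,0],0],[15,[0.1,-0.07,0],0],[15,[0.12,-0.06,0],0],[15,[0.12,-0.05,0],0],[15,[0.13,-0.03,0],0],[15,[0.13,-0.01,0],0]]'
```

```text
clock: 4.5
eef_pos: [497.3, 386.4, 121.7]
eef_rot: [-3.14, 0.0, 0.377]
wrist_force: [-4.9, 4.8, 3.1]
finger_gap: 21.5
finger_force: 15.0
```

```bash
python3 -m jog '[[15,[0.13,0.0,0],0],[15,[0.13,0.02,0],0],[15,[0.13,0.04,0],0],[15,[0.11,0.06,0],0],[15,[0.11,0.07,0],0],[15,[0.1,0.08,0],0],[15,[0.09,0.1,0],0],[15,[0.08,0.11,0],0],[15,[0.06,0.11,0],0],[15,[0.04,0.13,0],0],[15,[0.03,0.12,0],0],[15,[0.01,0.13,0],0]]'
```

```text
clock: 5.7
eef_pos: [564.0, 359.6, 121.7]
eef_rot: [-3.141, -0.003, 0.377]
wrist_force: [5.5, 4.9, -1.2]
finger_gap: 21.9
finger_force: 15.0
```

```bash
python3 -m jog '[[15,[0.0,0.13,0],0],[15,[-0.02,0.13,0],0],[15,[-0.04,0.13,0],0],[15,[-0.05,0.12,0],0],[15,[-0.07,0.11,0],0],[15,[-0.09,0.1,0],0],[15,[-0.09,0.08,0],0],[15,[-0.11,0.08,0],0],[15,[-0.12,0.06,0],0],[15,[-0.12,0.04,0],0],[15,[-0.13,0.03,0],0],[15,[-0.13,0.01,0],0]]'
```

```text
clock: 6.9
eef_pos: [536.0, 294.2, 121.6]
eef_rot: [-3.14, -0.001, 0.377]
wrist_force: [-2.4, 12.6, 3.4]
finger_gap: 21.4
finger_force: 15.0
```

```bash
python3 -m jog '[[15,[-0.13,-0.02,0],0],[15,[-0.13,-0.04,0],0],[15,[-0.12,-0.04,0],0],[15,[-0.12,-0.05,0],0],[15,[-0.11,-0.07,0],0],[15,[-0.1,-0.09,0],0],[15,[-0.09,-0.09,0],0],[15,[-0.07,-0.11,0],0],[15,[-0.07,-0.12,0],0],[15,[-0.04,-0.12,0],0],[15,[-0.03,-0.13,0],0],[15,[-0.01,-0.13,0],0]]'
```

```text
clock: 8.1
eef_pos: [471.3, 321.8, 121.6]
eef_rot: [3.141, -0.002, 0.377]
wrist_force: [11.1, 2.5, -0.2]
finger_gap: 21.7
finger_force: 15.0
```

```bash
python3 -m jog '[[15,[0.02,-0.13,0],0],[15,[0.03,-0.13,0],0],[15,[0.04,-0.12,0],0],[15,[0.06,-0.11,0],0],[15,[0.06,-0.1,0],0],[15,[0.07,-0.09,0],0],[15,[0,0,0],0],[15,[0,0,0],0]]'
```

```text
clock: 8.9
eef_pos: [471.0, 358.8, 121.6]
eef_rot: [-3.142, -0.0, 0.377]
wrist_force: [1.5, 2.2, 5.8]
finger_gap: 21.9
finger_force: 15.0
```

Back within 1 mm of the start. Releasing, opening both fingers evenly, then lifting straight up.

```bash
python3 -m jog '[[60,[0,0,0],0],[60,[0,0,0],0],[60,[0,0,0],0],[60,[0,0,0],0],[60,[0,0,-0.4],0],[60,[0,0,-0.6],0],[60,[0,0,-0.8],0],[60,[0,0,-0.8],0],[60,[-0.4,0.5,0],0],[60,[0,0,0],0],[60,[0,0,0],0]]'; python3 - <<'E'
from h import *
import cv2
s=read_state();w=camera('wrist');d=camera('side');c=camera('scene')
f=lambda i,k:cv2.resize(i,None,fx=k,fy=k)[:,:,::-1]
o=np.zeros((600,800,3),np.uint8)
o[:280,:400]=f(w[:280,150:550],1);o[:300,410:790]=f(d[160:310,210:400],2);o[300:600,:380]=f(c[160:310,210:400],2)
cv2.imwrite('pics/end.png',o);print(s['eef_pos'],s['clock'])
E
```

```text
clock: 10.0
eef_pos: [461.7, 327.7, 251.5]
eef_rot: [-3.142, 0.0, 0.376]
wrist_force: [0.5, -0.2, 0.4]
finger_gap: 60.0
finger_force: 0.0
[461.68474357 327.70336216 251.4679797 ] 10.0
```

View pics/end.png

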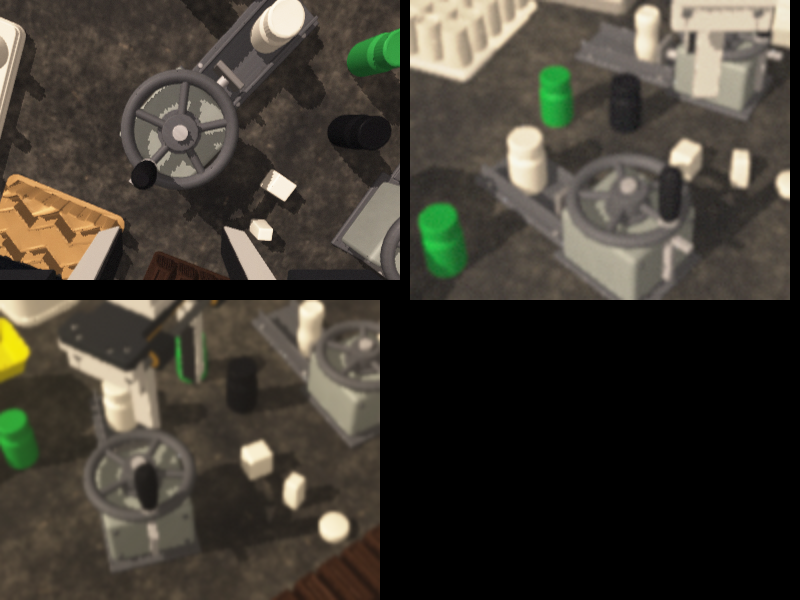

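The final wrist, side and scene views show the handle back over its pointer (wrist crop 144,175). The pill bottle stands further along the lane with the pusher drawn back, and the waisted bottle hasn't moved. The arm is clear.

```bash
python3 -c "
from cell import *
print(sign_off())"
```

```text
the job is handed in; nothing more can be done
None
```

I turned the pill bottle's flywheel one full revolution clockwise and let go with the handle back over its pointer; the final pictures show the pill bottle standing further along its lane and the waisted bottle in place, and the job is handed in (no verdict was returned).

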